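# Change the batch on the blood-tube rocker

### The arm

A 6-joint arm with a two-finger parallel gripper is mounted at the origin on the work surface. World frame = base frame: x ahead of the robot, y to its left, z up, the work surface at z = 0. Lengths are in mm, angles in degrees, forces in N, time in s.
With the tool pointing down it reaches from about 350 to 850 mm from the base axis. Payload 8.1 kg.
Tool frame: the origin (TCP) lies midway between the tips of the shut fingers; the grasp point (between the pads) lies 19 mm behind it; z points along the fingers, y is the line along which they close (so a half turn about z gives the same grasp; the last joint's range is limited). The gripper opens to 85 mm and grips with 20 to 120 N. Pads are 22 mm wide; open, the fingers measure 114 mm over their backs; the gripper's body (76 mm by 85 mm) begins 54 mm behind the grasp point. The pads swing forward as they close: fully open they stand 13 mm farther back than shut.
Start: joints at [-81.326, 7.471, 85.268, -0, 87.261, -4.893], TCP at [140.776, -583.256, 200.692] pointing down, gripper open.
Joint ranges: [-169.43, 169.43], [-51.17, 129.36], [1.28, 143.12], [-76.62, 256.62], [0, 156.53], [-152.29, 152.29]. Speed limits (degrees/s): [136.94, 136.94, 159.86, 180, 180, 180].

### API

Orientations are given as [roll, pitch, yaw] about the fixed x, y, z axes, in that order (R = Rz(yaw) Ry(pitch) Rx(roll)).
In Python, from bench import r gives the robot as it stands.
- The arm moves only by the tool apply_moves, never from a script. Its argument "steps" is a list of rows, each a list of 7 numbers: the opening, from -1 (shut) to 1 (fully open), then the shift along the tool's x, y, z in mm, then the turn, a rotation vector about the tool's x, y, z in units of 5 degrees (1.0 is 5 degrees). A call has exactly 8 rows; each row shifts and turns the commanded pose from where the row before left it, along the tool's axes as they then stand; what a row does not reach is not made up. A row lasts 1/10 s, in which the tool goes at most 50 mm and 8.59 degrees, less where a joint would pass 70% of its speed; a pose out of reach is approached as far as the arm can. A call is refused whole if a number of a shift passes 50 or a number of a turn 1, either way. A call with a gripper value outside its range is refused whole. The fingers move at their own pace and stop on an object; "squeeze" is the grip in N (left out, the last holds). Time passes only in rows, so rows that do not move let the fingers close, or fill a call up. It gives the time, the measured TCP pose, the force, the opening and the grip force at its end, in the units of the state.
- r.sense(): the state, without advancing time (a new reading comes with each control period).
- r.snapshot(name): name is "side" or "top"; returns a dict with "color" (384x512x3 uint8, blue, green, red), "depth" (384x512 float32, mm along the optical axis (not along the pixel's ray), 0 where there is no reading), "mtx" (3x3 intrinsics, pixels), "dist" ([k1, k2, p1, p2, k3] as OpenCV has them; the pictures are not rectified), "T" (4x4, takes a point from camera to world coordinates). Camera axes: x right, y down, z forward; pixel columns grow to the right and rows downward; lengths in mm; the calibration is good to about 2 mm. A picture is of the moment at which its call begins.
- r.hand_in(): hands the job in; it is judged then, once.
The state is a dict: "time": time; "joint_pos": joint angles; "qd": joint speeds; "joint_efforts": joint torques, N m; "tool_pos": TCP position; "tcp_rot": TCP orientation; "ft_force": force on the tool from outside, world axes, zero at the start; "wrist_torque": the same for the moment, N m; "finger_gap": finger opening in mm; "grip_force": force on a finger pad.
Only numpy, scipy, OpenCV 4.12 (cv2) and the standard library are available. Lean on these libraries where they do the work, as an engineer would, in place of code of your own. Each camera call takes 0.05 s, during which the arm holds its last target. There are 200 camera calls.

### The job

Change the batch on the tube rocker: take the finished light-blue-capped rack off its platform and stand it anywhere on the clear top of the steel overshelf, and put every purple-capped rack from under the overshelf flat on the rocker platform inside its rim, drawing each one forward from under the shelf's lip before you lift it. Once they are all loaded, start the rocker by pressing its keys fully down, one at a time: white (power), then purple (mixing programme), then green (start). Keep every rack upright, leave the red-capped rack where it is parked, never press the red stop key and do not knock the paper tape roll aside.

Things in the scene. Friction and masses are not known exactly. Their poses are not given: they have to be found in the camera images.
- shelf: fixed low steel overshelf, 220 mm deep (x) by 440 wide (y), open at the front (-x, towards the robot). Origin: centre of its footprint on the table. Top plate z = 86 to 98 mm; side walls at y = +-215, x = -90 to 110; back wall at x = 108, 128 high. On the plate a fixed glove box covers x = -20 to 100, y = -205 to -15, 75 mm high; the rest of the top is clear
- lip (a point): middle of the overshelf's front lip, on its top edge (shelf frame x = -110, y = 0, z = 98 mm). Five parking lanes run along the shelf's x at y = 0, +-80, +-160, parted by fixed ribs 26 mm wide, 15 high, x = -180 to 90. Each rack stands on the table in a lane, its last 45 to 75 mm under the lip (14 mm of air above the caps), its front sticking out; 40 mm of air between neighbours above the ribs
- purple1: rack of short blood tubes, 180 mm long (its x), 40 mm wide (its y), white body 50 mm high, purple caps up to 72 mm over x = -56 to 80; tag in the cap colour on the front end (-x); 0.24 kg, tubes fixed. Origin: centre of the underside, z up. Starts standing on the table partly under the overshelf; three or four purple racks are present. Goes on the rocker platform
- purple2: rack of short blood tubes, 180 mm long (its x), 40 mm wide (its y), white body 50 mm high, purple caps up to 72 mm over x = -56 to 80; tag in the cap colour on the front end (-x); 0.24 kg, tubes fixed. Origin: centre of the underside, z up. Starts standing on the table partly under the overshelf; three or four purple racks are present. Goes on the rocker platform
- purple3: rack of short blood tubes, 180 mm long (its x), 40 mm wide (its y), white body 50 mm high, purple caps up to 72 mm over x = -56 to 80; tag in the cap colour on the front end (-x); 0.24 kg, tubes fixed. Origin: centre of the underside, z up. Starts standing on the table partly under the overshelf; three or four purple racks are present. Goes on the rocker platform
- purple4: rack of short blood tubes, 180 mm long (its x), 40 mm wide (its y), white body 50 mm high, purple caps up to 72 mm over x = -56 to 80; tag in the cap colour on the front end (-x); 0.24 kg, tubes fixed. Origin: centre of the underside, z up. Starts standing on the table partly under the overshelf; three or four purple racks are present. Goes on the rocker platform
- red: rack of short blood tubes, 180 mm long (its x), 40 mm wide (its y), white body 50 mm high, red caps up to 72 mm over x = -56 to 80; tag in the cap colour on the front end (-x); 0.24 kg, tubes fixed. Origin: centre of the underside, z up. Parked on the table partly under the overshelf among the purple ones; leave it there
- blue: rack of short blood tubes, 180 mm long (its x), 40 mm wide (its y), white body 50 mm high, light-blue caps up to 72 mm over x = -56 to 80; tag in the cap colour on the front end (-x); 0.24 kg, tubes fixed. Origin: centre of the underside, z up. The finished rack; starts on the rocker platform, long axis roughly along the rocker's x. Goes on top of the overshelf, at any yaw
- platform (a point): centre of the floor of the rocker's fixed level platform, 110 mm above the table. Floor 232 (x) by 326 mm (y) inside a rim 4 mm thick, 12 high: room for four racks side by side along x. x points away from the robot, y left, z up. In front (-x), on a low deck, four keys in a row along y, 45 mm apart, 175 mm before this point; left to right white, purple, green, red
- key_power_top (a point): centre of the top of the white power key, 28 mm in diameter; moves down with it; press straight down
- key_mix_top (a point): centre of the top of the purple mixing-programme key, 28 mm in diameter; moves down with it; press straight down
- key_start_top (a point): centre of the top of the green start key, 28 mm in diameter; moves down with it; press straight down
- key_stop_top (a point): centre of the top of the red stop key, 28 mm in diameter; moves down with it; press straight down
- key_power (a joint): travel of the white power key in m: 0 up, 0.006 fully down; a spring pushes it back up, 4 N at full travel; pressed counts beyond 0.004
- key_mix (a joint): travel of the purple programme key in m: 0 up, 0.006 fully down; a spring pushes it back up, 4 N at full travel; pressed counts beyond 0.004
- key_start (a joint): travel of the green start key in m: 0 up, 0.006 fully down; a spring pushes it back up, 4 N at full travel; pressed counts beyond 0.004
- key_stop (a joint): travel of the red stop (leave alone) key in m: 0 up, 0.006 fully down; a spring pushes it back up, 4 N at full travel; pressed counts beyond 0.004
- tape: loose paper tape roll lying flat, 64 mm across, 22 mm high; bystander, origin under its centre, on the table between the racks and the rocker

How it is judged (in metres and radians):
On the way, in this order (a step that is already met when the one before it is completed fails the run):
1. the light-blue rack stands on top of the overshelf and all purple racks stand flat on the rocker platform, let go (z of blue in the frame of shelf between 0.093 and 0.103 m and x of blue in the frame of shelf between -0.11 and 0.11 m and y of blue in the frame of shelf between -0.22 and 0.22 m and angle between each of blue, purple1, purple2, purple3, purple4's own z axis and vertical below 0.06 rad and z of purple1 in the frame of platform between -0.005 and 0.005 m and x of purple1 in the frame of platform between -0.1 and 0.1 m and y of purple1 in the frame of platform between -0.15 and 0.15 m and z of purple2 in the frame of platform between -0.005 and 0.005 m and x of purple2 in the frame of platform between -0.1 and 0.1 m and y of purple2 in the frame of platform between -0.15 and 0.15 m and z of purple3 in the frame of platform between -0.005 and 0.005 m and x of purple3 in the frame of platform between -0.1 and 0.1 m and y of purple3 in the frame of platform between -0.15 and 0.15 m and z of purple4 in the frame of platform between -0.005 and 0.005 m and x of purple4 in the frame of platform between -0.1 and 0.1 m and y of purple4 in the frame of platform between -0.15 and 0.15 m and contact force between the fingers and blue below 0.3 N and contact force between the fingers and purple1 below 0.3 N and contact force between the fingers and purple2 below 0.3 N and contact force between the fingers and purple3 below 0.3 N and contact force between the fingers and purple4 below 0.3 N), for 0.2 s.
2. then the white power key alone is pressed (value of joint key_power above 0.004 m and value of joint each of key_mix, key_start, key_stop below 0.002 m), for 0.05 s.
3. then the purple programme key alone is pressed (value of joint key_mix above 0.004 m and value of joint each of key_power, key_start, key_stop below 0.002 m), for 0.05 s.
4. then the green start key alone is pressed (value of joint key_start above 0.004 m and value of joint each of key_power, key_mix, key_stop below 0.002 m), for 0.05 s.
At the end, for the whole second after the job is handed in: every purple rack stands flat (within 5 mm of the floor height and 0.06 rad) on the rocker platform inside its rim, the light-blue rack stands flat on top of the overshelf, all at rest; the keys are up again; the red rack stands parked with its rear under the overshelf (z of blue in the frame of shelf between 0.093 and 0.103 m and x of blue in the frame of shelf between -0.11 and 0.11 m and y of blue in the frame of shelf between -0.22 and 0.22 m and angle between each of blue, purple1, purple2, purple3, purple4's own z axis and vertical below 0.06 rad and z of purple1 in the frame of platform between -0.005 and 0.005 m and x of purple1 in the frame of platform between -0.1 and 0.1 m and y of purple1 in the frame of platform between -0.15 and 0.15 m and z of purple2 in the frame of platform between -0.005 and 0.005 m and x of purple2 in the frame of platform between -0.1 and 0.1 m and y of purple2 in the frame of platform between -0.15 and 0.15 m and z of purple3 in the frame of platform between -0.005 and 0.005 m and x of purple3 in the frame of platform between -0.1 and 0.1 m and y of purple3 in the frame of platform between -0.15 and 0.15 m and z of purple4 in the frame of platform between -0.005 and 0.005 m and x of purple4 in the frame of platform between -0.1 and 0.1 m and y of purple4 in the frame of platform between -0.15 and 0.15 m and linear speed of each of blue, purple1, purple2, purple3, purple4 below 0.02 m/s and value of joint each of key_power, key_mix, key_start, key_stop below 0.002 m and x of red in the frame of shelf above -0.2 m and angle between red's own z axis and vertical below 0.1 rad); the robot touches nothing.
It fails at once if a rack is tipped over (more than 0.6 rad) (angle between any of blue, purple1, purple2, purple3, purple4, red's own z axis and vertical above 0.6 rad).
It fails at once if a red rack is moved more than 30 mm (distance of red from where it was at the start of the episode above 0.03 m).
It fails at once if the tape roll is moved more than 40 mm (distance of tape from where it was at the start of the episode above 0.04 m).
It fails at once if the red stop key is pressed (value of joint key_stop above 0.003 m).
Of purple1, purple2, purple3, purple4 only 3 to 4 are there at a start; the rules pass over those that are not, and their reading is None.
At some moment in a run one of purple1, purple2, purple3, purple4 may be knocked a few centimetres aside while the robot is not near it.
It also fails if it takes over 210 s, if anything falls off the work surface, if the arm or the gripper's body presses on something with over 40 N, if the wrist force passes 120 N, or if a joint passes its speed limit or range.

## Working session

There is one attempt and no reset: what is moved stays moved. The work goes in short steps, Python scripts to look and compute and a tool call to move; the robot and the scene stay as the last step left them, time stands still between calls to the robot, and variables do not carry over. Pictures are saved under pics/ and viewed, at most 14 in all, crops included, and the job is handed in when it is done.

Besides the shell and the picture viewer there is one more tool, called after "Request:" as name(argument=value, ...), one argument or row to a line, values as JSON. apply_moves: Moves the arm, as the interface text tells. Its arguments: {"type":"object","properties":{"steps":{"type":"array"},"squeeze":{"type":"number"}},"required":["steps"]}

```bash
ls; mkdir -p pics; python3 - <<'E'
from bench import r
import cv2
for n in("side","top"):
    s=r.snapshot(n); cv2.imwrite(f"pics/{n}0.png",s["color"]); print(n,s["mtx"].tolist(),s["T"].round(3).tolist(),s["dist"])
print(r.sense())
E
```

```text
pics
side [[454.9874257113731, 0.0, 262.73396676331055], [0.0, 454.9874257113731, 186.56423740092555], [0.0, 0.0, 1.0]] [[0.957, -0.224, 0.185, 341.257], [-0.29, -0.721, 0.629, -732.27], [-0.007, -0.656, -0.755, 1005.032], [0.0, 0.0, 0.0, 1.0]] [-0.00755751  0.          0.          0.          0.        ]
top [[447.8379305554831, 0.0, 256.7790974640014], [0.0, 447.8379305554831, 190.14349824507062], [0.0, 0.0, 1.0]] [[0.028, -0.994, 0.107, 420.459], [-1.0, -0.027, 0.01, -8.621], [-0.007, -0.107, -0.994, 1478.03], [0.0, 0.0, 0.0, 1.0]] [-0.18065364  0.          0.          0.          0.        ]
{'time': 0.1, 'joint_pos': array([-8.13262477e+01,  7.51042280e+00,  8.53233003e+01, -7.35547444e-04,
        8.72623540e+01, -4.89331227e+00]), 'qd': array([-0.0742016 , -0.09219074, -0.09552735, -0.04688806,  0.04623675,
        0.00948567]), 'joint_efforts': array([ 3.17664471e-04, -5.70952713e+01, -5.01943266e+01, -2.18878736e-04,
        8.15481821e-03, -3.81535938e-05]), 'tool_pos': array([ 140.68078802, -582.70730069,  199.75061888]), 'tcp_rot': array([-1.79904210e+02, -7.46346674e-03,  1.35670941e+01]), 'ft_force': array([-0.4790968 , -0.35980183,  0.3990951 ]), 'wrist_torque': array([-0.04697912,  0.04722035,  0.03181231]), 'grip_force': 0.0, 'finger_gap': 85.35475377392561}
```

View pics/side0.png

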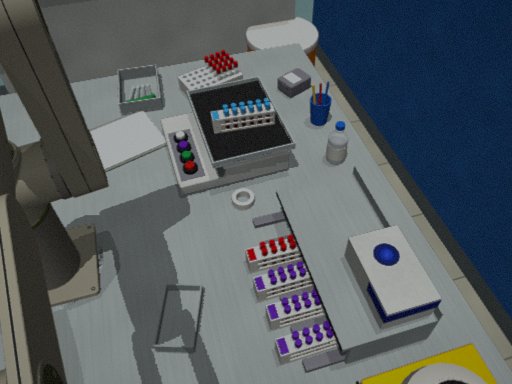

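View pics/top0.png

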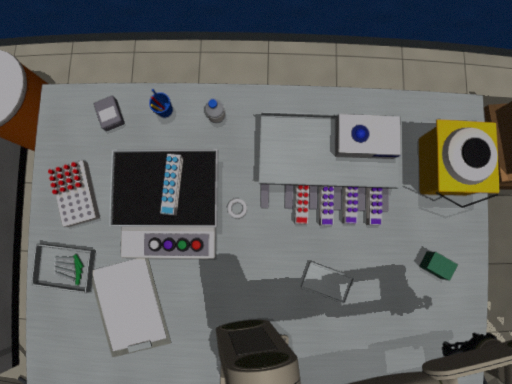

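The side view shows the rocker around (230,125), with blue at (243,115). Its keys are at (180,135), (184,146), (187,156) and (190,167). The tape is at (243,197), red is parked at (272,252), and purple is parked at (283,280), (295,307) and (307,340). The top view agrees: blue (171,185), tape (237,208), red (302,205), and three purple at (327,205), (351,205), (375,205). The fifth lane is empty.

```bash
cat > h.py <<'E'
from bench import r
import cv2, numpy as np
def cloud(n):
    s=r.snapshot(n); d=s["depth"]; h,w=d.shape
    u,v=np.meshgrid(np.arange(w),np.arange(h))
    p=cv2.undistortPoints(np.stack([u,v],-1).reshape(-1,1,2).astype(np.float32),s["mtx"],s["dist"]).reshape(h,w,2)
    P=np.concatenate([p*d[...,None],d[...,None]],-1)@s["T"][:3,:3].T+s["T"][:3,3]
    P[d==0]=np.nan
    return P,cv2.cvtColor(s["color"],cv2.COLOR_BGR2HSV),s
def rect(pts):
    c,sz,a=cv2.minAreaRect(pts[:,:2].astype(np.float32))
    while a>45: a-=90; sz=sz[::-1]
    return np.round(c,1),np.round(sz,1),round(a,1)
def big(mask):
    n,l,st,_=cv2.connectedComponentsWithStats(mask.astype(np.uint8))
    return [l==i for i in range(1,n) if st[i,4]>8]
COL=dict(purple=(125,140),red=(0,5),blue=(95,110),green=(55,80))
E
python3 - <<'E'
from h import *
for n in("top","side"):
    P,H,s=cloud(n); z=P[...,2]
    print(n,"table z",np.nanmedian(z[(abs(P[...,0]-450)<60)&(abs(P[...,1])<60)]))
    for c,(a,b) in COL.items():
        m=(H[...,0]>=a)&(H[...,0]<=b)&(H[...,1]>120)&(H[...,2]>60)&(z>15)&(P[...,0]>300)&(P[...,0]<760)
        for k in big(m):
            print(c,k.sum(),P[k].mean(0).round(0),rect(P[k]))
    m=(abs(z-98)<5)&(P[...,0]>350)&(P[...,1]<-30)
    for k in big(m):
        if k.sum()>500: print("plate",k.sum(),rect(P[k]),np.median(z[k]))
    m=(abs(z-110)<5)&(H[...,2]<70)&(P[...,1]>0)
    for k in big(m):
        if k.sum()>500: print("floor",k.sum(),rect(P[k]),np.median(z[k]))
    m=(z>12)&(z<30)&(abs(P[...,1])<130)&(P[...,0]>400)
    for k in big(m): print("tape?",k.sum(),rect(P[k]))
    m=(z>44)&(z<80)&(P[...,0]>350)&(P[...,0]<600)&(P[...,1]<-50)
    for k in big(m): print("rack",k.sum(),rect(P[k]))
    m=(z>150)&(z<190)&(P[...,0]>350)&(P[...,0]<750)&(P[...,1]>50)&(P[...,1]<400)
    for k in big(m): print("blue",k.sum(),rect(P[k]),np.median(z[k]))
E
```

```text
top table z 0.4505345571126327
purple 31 [ 583. -219.   71.] (array([ 584.2, -219. ]), array([12.8, 31.7]), 1.6)
purple 27 [ 586. -376.   71.] (array([ 586.4, -377. ]), array([ 8.6, 28.8]), 0.7)
purple 31 [ 566. -299.   71.] (array([ 566.4, -301.8]), array([11.6, 35.5]), 5.8)
purple 31 [ 558. -220.   72.] (array([ 557.7, -220. ]), array([10. , 32.8]), 0.7)
purple 30 [ 563. -377.   71.] (array([ 561.8, -376.8]), array([10.1, 29.9]), -0.2)
purple 30 [ 543. -299.   70.] (array([ 543.8, -304.6]), array([10.9, 41.9]), 3.4)
purple 29 [ 535. -219.   71.] (array([ 535.4, -218.7]), array([10. , 29.2]), 1.2)
purple 32 [ 539. -377.   71.] (array([ 539.3, -376.2]), array([10., 29.]), 2.3)
purple 30 [ 519. -297.   71.] (array([ 518.1, -298.2]), array([ 9.9, 28.7]), 0.7)
purple 28 [ 511. -220.   70.] (array([ 510.9, -219. ]), array([ 9.7, 28.9]), -3.2)
purple 28 [ 515. -377.   72.] (array([ 515.1, -376.7]), array([ 7.2, 29.2]), 0.8)
purple 42 [ 488. -296.   51.] (array([ 488.8, -297.1]), array([13., 31.]), 0.7)
purple 47 [ 480. -219.   51.] (array([ 480.8, -219.5]), array([13.2, 29.9]), 2.2)
purpl
[... 5232 characters left out ...]

tape? 51 (array([829.8, 123.3]), array([47. , 13.4]), -0.1)
tape? 263 (array([516.7,  67.8]), array([59.3, 67.5]), -15.9)
tape? 252 (array([565.3, -20.1]), array([87.1, 29.8]), -0.4)
tape? 13 (array([587.7, -90.3]), array([11.3, 11.6]), -33.8)
tape? 13 (array([564.4, -91.7]), array([17. ,  9.6]), 14.0)
tape? 16 (array([536.9, -91.5]), array([13.8,  8.6]), 2.5)
rack 822 (array([ 535.6, -141.1]), array([127.9,  43.5]), -1.3)
rack 937 (array([ 534. , -221.6]), array([130.8,  43.2]), -0.4)
rack 987 (array([ 537.9, -299.1]), array([123.5,  42.4]), -0.5)
rack 1150 (array([ 535.6, -379.2]), array([125.5,  41.4]), 0.7)
blue 828 (array([574.7, 264.8]), array([180.9,  49.2]), -3.1) 163.13147889925398
```

Request:
apply_moves(
  steps=[
    [0.5,0,0,-10,0,0,0.434],
    [0.5,0,0,-10,0,0,0.434],
    [0.5,0,0,-10,0,0,0.434],
    [0.5,0,0,-10,0,0,0.434],
    [0.5,0,0,-10,0,0,0.434],
    [0.5,0,0,-10,0,0,0.434],
    [0.5,0,0,-10,0,0,0.434],
    [0.5,0,0,-10,0,0,0.434],
  ],
  squeeze=50,
)

```text
time: 1.0
tool_pos: [140.7, -583.1, 280.8]
tcp_rot: [-180.0, 0.0, -3.9]
ft_force: [0.5, -0.2, -0.3]
finger_gap: 64.1
grip_force: 0.0
```

Request:
apply_moves(
  steps=[
    [0.5,15.8,-36.4,0,0,0,0],
    [0.5,15.8,-36.4,0,0,0,0],
    [0.5,15.8,-36.4,0,0,0,0],
    [0.5,15.8,-36.4,0,0,0,0],
    [0.5,15.8,-36.4,0,0,0,0],
    [0.5,15.8,-36.4,0,0,0,0],
    [0.5,15.8,-36.4,0,0,0,0],
    [0.5,15.8,-36.4,0,0,0,0],
  ],
)

```text
time: 1.8
tool_pos: [286.5, -299.5, 280.6]
tcp_rot: [180.0, -0.0, -3.8]
ft_force: [0.9, 0.5, -0.4]
finger_gap: 64.2
grip_force: 0.0
```

Request:
apply_moves(
  steps=[
    [0.5,15.8,-36.4,0,0,0,0],
    [0.5,15.8,-36.4,0,0,0,0],
    [0.5,15.8,-36.4,0,0,0,0],
    [0.5,15.8,-36.4,0,0,0,0],
    [0.5,15.8,-36.4,0,0,0,0],
    [0.5,15.8,-36.4,0,0,0,0],
    [0.5,15.8,-36.4,0,0,0,0],
    [0.5,15.8,-36.4,0,0,0,0],
  ],
)

```text
time: 2.6
tool_pos: [432.0, -17.2, 280.7]
tcp_rot: [180.0, -0.0, -3.8]
ft_force: [0.2, 0.6, 1.0]
finger_gap: 63.8
grip_force: 0.0
```

Request:
apply_moves(
  steps=[
    [0.5,15.8,-36.4,0,0,0,0],
    [0.5,15.8,-36.4,0,0,0,0],
    [0.5,15.8,-36.4,0,0,0,0],
    [0.5,15.8,-36.4,0,0,0,0],
    [0.5,15.8,-36.4,0,0,0,0],
    [0.5,15.8,-36.4,0,0,0,0],
    [0.5,15.8,-36.4,0,0,0,0],
    [0.5,15.8,-36.4,0,0,0,0],
  ],
)

```text
time: 3.4
tool_pos: [577.4, 264.9, 280.3]
tcp_rot: [180.0, 0.0, -3.8]
ft_force: [0.6, 0.1, 0.7]
finger_gap: 64.3
grip_force: 0.0
```

Request:
apply_moves(
  steps=[
    [0.5,0,0,22,0,0,0],
    [0.5,0,0,22,0,0,0],
    [0.5,0,0,22,0,0,0],
    [0.5,0,0,22,0,0,0],
    [0.5,0,0,22,0,0,0],
    [0.5,0,0,22,0,0,0],
    [0.5,0,0,15,0,0,0],
    [0.5,0,0,8,0,0,0],
  ],
)

```text
time: 4.2
tool_pos: [575.9, 263.0, 123.7]
tcp_rot: [179.9, 0.1, -3.8]
ft_force: [-0.8, -0.0, 0.3]
finger_gap: 64.0
grip_force: 0.0
```

Request:
apply_moves(
  steps=[
    [-1,0,0,0,0,0,0],
    [-1,0,0,0,0,0,0],
    [-1,0,0,0,0,0,0],
    [-1,0,0,0,0,0,0],
    [-1,0,0,0,0,0,0],
    [-1,0,0,0,0,0,0],
    [-1,0,0,0,0,0,0],
    [-1,0,0,0,0,0,0],
  ],
)

```text
time: 5.0
tool_pos: [577.6, 263.7, 126.7]
tcp_rot: [-180.0, -0.1, -3.8]
ft_force: [0.7, 1.9, 5.0]
finger_gap: 37.0
grip_force: 52.3
```

Request:
apply_moves(
  steps=[
    [-1,0,0,-5,0,0,0],
    [-1,0,0,-10,0,0,0],
    [-1,0,0,-10,0,0,0],
    [-1,0,0,-15,0,0,0],
    [-1,0,0,-15,0,0,0],
    [-1,0,0,-15,0,0,0],
    [-1,0,0,-10,0,0,0],
    [-1,0,0,0,0,0,0],
  ],
)

```text
time: 5.8
tool_pos: [578.2, 263.8, 208.7]
tcp_rot: [-179.9, -0.2, -3.8]
ft_force: [0.5, 0.6, -2.2]
finger_gap: 36.8
grip_force: 50.3
```

Request:
apply_moves(
  steps=[
    [-1,0,0,0,0,0,-0.38],
    [-1,0,0,0,0,0,-0.38],
    [-1,11,37.4,0,0,0,0],
    [-1,11,37.4,0,0,0,0],
    [-1,11,37.4,0,0,0,0],
    [-1,11,37.4,0,0,0,0],
    [-1,11,37.4,0,0,0,0],
    [-1,11,37.4,0,0,0,0],
  ],
)

```text
time: 6.6
tool_pos: [642.8, 37.4, 204.9]
tcp_rot: [-180.0, 0.1, 0.0]
ft_force: [1.5, -0.2, -2.7]
finger_gap: 36.5
grip_force: 50.5
```

Request:
apply_moves(
  steps=[
    [-1,11,37.4,0,0,0,0],
    [-1,11,37.4,0,0,0,0],
    [-1,11,37.4,0,0,0,0],
    [-1,11,37.4,0,0,0,0],
    [-1,0,0,20,0,0,0],
    [-1,0,0,20,0,0,0],
    [-1,0,0,20,0,0,0],
    [-1,0,0,15,0,0,0],
  ],
)

```text
time: 7.4
tool_pos: [685.8, -110.6, 127.9]
tcp_rot: [-180.0, 0.2, -0.0]
ft_force: [-0.4, -0.1, -3.2]
finger_gap: 36.6
grip_force: 50.5
```

Request:
apply_moves(
  steps=[
    [-1,0,0,5,0,0,0],
    [-1,0,0,4,0,0,0],
    [-1,0,0,2,0,0,0],
    [-1,0,0,2,0,0,0],
    [-1,0,0,0,0,0,0],
    [-1,0,0,0,0,0,0],
    [-1,0,0,0,0,0,0],
    [-1,0,0,0,0,0,0],
  ],
)

```text
time: 8.2
tool_pos: [687.1, -110.7, 118.0]
tcp_rot: [180.0, -0.0, 0.0]
ft_force: [-0.1, 0.4, -2.9]
finger_gap: 36.7
grip_force: 50.5
```

Request:
apply_moves(
  steps=[
    [-1,0,0,2,0,0,0],
    [-1,0,0,2,0,0,0],
    [-1,0,0,0,0,0,0],
    [0.5,0,0,0,0,0,0],
    [0.5,0,0,0,0,0,0],
    [0.5,0,0,0,0,0,0],
    [0.5,0,0,0,0,0,0],
    [0.5,0,0,0,0,0,0],
  ],
)

```text
time: 9.0
tool_pos: [687.0, -110.6, 113.6]
tcp_rot: [-180.0, 0.0, 0.0]
ft_force: [0.9, -0.8, 1.0]
finger_gap: 64.0
grip_force: 0.0
```

Request:
apply_moves(
  steps=[
    [0.5,0,0,-15,0,0,0],
    [0.5,0,0,-20,0,0,0],
    [0.5,0,0,-25,0,0,0],
    [0.5,0,0,-25,0,0,0],
    [0.5,0,0,-25,0,0,0],
    [0.5,0,0,-25,0,0,0],
    [0.5,0,0,-15,0,0,0],
    [0.5,0,0,0,0,0,0],
  ],
)

```text
time: 9.8
tool_pos: [688.5, -111.0, 268.1]
tcp_rot: [179.9, -0.3, 0.0]
ft_force: [1.0, -0.2, 0.6]
finger_gap: 64.3
grip_force: 0.0
```

Request:
apply_moves(
  steps=[
    [0.5,-26,-20,0,0,0,0],
    [0.5,-26,-20,0,0,0,0],
    [0.5,-26,-20,0,0,0,0],
    [0.5,-26,-20,0,0,0,0],
    [0.5,-26,-20,0,0,0,0],
    [0.5,-26,-20,0,0,0,0],
    [0.5,-26,-20,0,0,0,0],
    [0.5,-26,-20,0,0,0,0],
  ],
)

```text
time: 10.6
tool_pos: [477.2, 50.0, 262.1]
tcp_rot: [-180.0, 0.1, -0.0]
ft_force: [-0.6, 0.2, 0.4]
finger_gap: 64.5
grip_force: 0.0
```

```bash
cat > look.py <<'E'
from h import *
import sys
for n in sys.argv[2:]:
    P,H,s=cloud(n); z=P[...,2]
    cv2.imwrite(f"pics/{n}{sys.argv[1]}.png",s["color"]); print(n)
    for c in("blue","purple"):
        a,b=COL[c]
        m=(H[...,0]>=a)&(H[...,0]<=b)&(H[...,1]>120)&(H[...,2]>60)&(z>40)&(P[...,0]>400)&(P[...,0]<790)
        print(c,[np.median(P[k],0).round(0).astype(int).tolist() for k in big(m)])
    m=(z>44)&(z<80)&(P[...,0]>350)&(P[...,0]<600)&(P[...,1]<-50)&(P[...,1]>-500)
    for k in big(m):
        if k.sum()>100: print("rack",rect(P[k]))
E
python3 look.py 1 top side
```

```text
top
blue [[757, -99, 170], [756, -117, 170], [732, -99, 168], [732, -117, 171], [708, -99, 170], [708, -117, 171], [685, -100, 169], [685, -117, 170], [660, -100, 170], [661, -118, 170], [636, -100, 170], [637, -118, 170], [606, -110, 149]]
purple [[583, -218, 71], [586, -375, 72], [567, -300, 72], [559, -210, 73], [559, -228, 72], [563, -378, 71], [542, -299, 72], [535, -217, 72], [539, -378, 72], [519, -298, 72], [511, -221, 70], [515, -375, 71], [489, -296, 51], [481, -218, 52], [484, -379, 51]]
rack (array([ 531.7, -139. ]), array([120.1,  40.6]), -0.9)
rack (array([ 532.3, -220.4]), array([122.7,  40.3]), 0.7)
rack (array([ 535.4, -298. ]), array([114. ,  38.1]), -1.4)
rack (array([ 532.7, -377.9]), array([116.6,  40.5]), 0.6)
side
blue [[755, -116, 169], [731, -115, 169], [707, -114, 169], [684, -114, 169], [659, -116, 169], [635, -117, 169], [607, -110, 149]]
purple [[402, 281, 68], [582, -223, 71], [558, -225, 71], [534, -224, 72], [510, -225, 72], [480, -221, 51], [588, -304, 71], [565, -301, 72], [542, -302, 71], [518, -298, 71], [488, -299, 51], [586, -382, 71], [562, -378, 72], [538, -381, 71], [515, -382, 72], [484, -380, 51]]
rack (array([ 536. , -140.6]), array([128.2,  43.5]), -2.1)
rack (array([ 533.8, -221.8]), array([130.9,  44.3]), -1.5)
rack (array([ 537.9, -299.6]), array([123.1,  42.4]), -1.2)
rack (array([ 535.8, -379.4]), array([125.4,  42.3]), 0.3)
```

Request:
apply_moves(
  steps=[
    [0.45,6.2,33.7,0,0,0,0],
    [0.45,6.2,33.7,0,0,0,0],
    [0.45,6.2,33.7,0,0,0,0],
    [0.45,6.2,33.7,0,0,0,0],
    [0.45,6.2,33.7,0,0,0,0],
    [0.45,6.2,33.7,0,0,0,0],
    [0.45,6.2,33.7,0,0,0,0],
    [0.45,6.2,33.7,0,0,0,0],
  ],
)

```text
time: 11.5
tool_pos: [528.3, -222.0, 262.1]
tcp_rot: [-180.0, 0.1, -0.0]
ft_force: [0.3, 0.2, 1.2]
finger_gap: 61.8
grip_force: 0.0
```

Request:
apply_moves(
  steps=[
    [0.45,0,0,20,0,0,0],
    [0.45,0,0,20,0,0,0],
    [0.45,0,0,20,0,0,0],
    [0.45,0,0,20,0,0,0],
    [0.45,0,0,20,0,0,0],
    [0.45,0,0,20,0,0,0],
    [0.45,0,0,0,0,0,0],
    [0.45,0,0,0,0,0,0],
  ],
)

```text
time: 12.3
tool_pos: [528.0, -220.2, 142.8]
tcp_rot: [-179.9, 0.1, -0.0]
ft_force: [0.2, 0.4, 1.0]
finger_gap: 62.1
grip_force: 0.0
```

Request:
apply_moves(
  steps=[
    [0.45,0,0,20,0,0,0],
    [0.45,0,0,20,0,0,0],
    [0.45,0,0,20,0,0,0],
    [0.45,0,0,20,0,0,0],
    [0.45,0,0,20,0,0,0],
    [0.45,0,0,15,0,0,0],
    [0.45,0,0,6,0,0,0],
    [0.45,0,0,0,0,0,0],
  ],
)

```text
time: 13.1
tool_pos: [528.4, -220.2, 22.4]
tcp_rot: [-180.0, 0.0, 0.0]
ft_force: [-0.3, 0.4, -0.2]
finger_gap: 61.8
grip_force: 0.0
```

Request:
apply_moves(
  steps=[
    [-1,0,0,0,0,0,0],
    [-1,0,0,0,0,0,0],
    [-1,0,0,0,0,0,0],
    [-1,0,0,0,0,0,0],
    [-1,0,0,0,0,0,0],
    [-1,0,0,0,0,0,0],
    [-1,0,0,0,0,0,0],
    [-1,0,0,0,0,0,0],
  ],
)

```text
time: 13.9
tool_pos: [529.7, -221.0, 24.3]
tcp_rot: [179.9, -0.1, 0.0]
ft_force: [-0.0, -0.1, 6.6]
finger_gap: 30.8
grip_force: 51.3
```

Request:
apply_moves(
  steps=[
    [-1,-10,0,0,0,0,0],
    [-1,-14,0,0,0,0,0],
    [-1,-14,0,0,0,0,0],
    [-1,-14,0,0,0,0,0],
    [-1,-14,0,0,0,0,0],
    [-1,-14,0,0,0,0,0],
    [-1,-10,0,0,0,0,0],
    [-1,0,0,0,0,0,0],
  ],
)

```text
time: 14.7
tool_pos: [438.5, -220.9, 24.2]
tcp_rot: [179.9, -0.1, -0.0]
ft_force: [-2.4, -0.7, 10.9]
finger_gap: 30.4
grip_force: 51.9
```

Request:
apply_moves(
  steps=[
    [0.45,0,0,0,0,0,0],
    [0.45,0,0,0,0,0,0],
    [0.45,0,0,0,0,0,0],
    [0.45,10,0,0,0,0,0],
    [0.45,10,0,0,0,0,0],
    [0.45,9,0,0,0,0,0],
    [0.45,0,0,5,0,0,0],
    [0.45,0,0,4,0,0,0],
  ],
)

```text
time: 15.5
tool_pos: [467.8, -220.1, 13.0]
tcp_rot: [-180.0, 0.0, 0.0]
ft_force: [-0.5, 0.3, 0.1]
finger_gap: 62.0
grip_force: 0.0
```

```bash
python3 look.py 2 side top
```

```text
side
blue [[755, -116, 169], [731, -116, 169], [707, -115, 169], [684, -114, 169], [659, -116, 169], [635, -115, 169], [607, -110, 149]]
purple [[539, -222, 71], [515, -225, 72], [495, -227, 72], [444, -226, 71], [420, -225, 71], [588, -305, 72], [566, -303, 71], [542, -303, 72], [518, -298, 71], [488, -299, 51], [586, -379, 72], [562, -380, 72], [538, -381, 71], [515, -378, 71], [485, -379, 51]]
rack (array([ 562.8, -141.9]), array([73.6, 41.9]), -0.2)
rack (array([ 523.1, -220.9]), array([69.7, 43.2]), 0.6)
rack (array([ 420.1, -232.2]), array([86.5, 63. ]), -2.0)
rack (array([ 537.7, -299.1]), array([123.1,  42.4]), -0.1)
rack (array([ 535.6, -379. ]), array([125.2,  42.6]), 0.3)
top
blue [[757, -99, 170], [756, -117, 169], [732, -99, 169], [733, -117, 170], [708, -99, 169], [709, -117, 169], [685, -99, 169], [684, -117, 170], [660, -100, 169], [660, -117, 170], [637, -100, 171], [637, -117, 169], [606, -110, 148]]
purple [[586, -378, 73], [567, -300, 72], [563, -378, 71], [540, -209, 74], [539, -377, 71], [515, -375, 70], [421, -223, 72], [403, 283, 67]]
rack (array([ 531.7, -139.1]), array([120.1,  40.5]), -0.9)
rack (array([ 565.6, -299.4]), array([53.7, 37.7]), -0.1)
rack (array([ 544.5, -376.5]), array([95.6, 38.6]), 3.0)
rack (array([ 409. , -221.9]), array([62.9, 41.1]), -4.9)
```

View pics/side2.png

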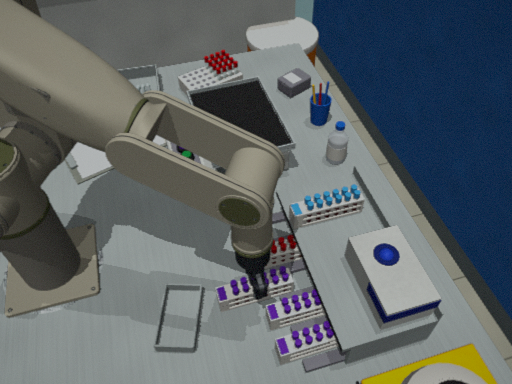

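The picture shows blue upright on the shelf top at (327,205). The first purple rack is drawn out at (255,288), with the fingers over its middle and clear of the lip. Next I grip it low, lift it and carry it over.

Request:
apply_moves(
  steps=[
    [-1,0,0,0,0,0,0],
    [-1,0,0,0,0,0,0],
    [-1,0,0,0,0,0,0],
    [-1,0,0,0,0,0,0],
    [-1,0,0,0,0,0,0],
    [-1,0,0,0,0,0,0],
    [-1,0,0,-10,0,0,0],
    [-1,0,0,-10,0,0,0],
  ],
)

```text
time: 16.4
tool_pos: [467.1, -219.7, 33.7]
tcp_rot: [-179.9, 0.1, 0.0]
ft_force: [0.9, 0.5, -2.9]
finger_gap: 37.7
grip_force: 50.8
```

Request:
apply_moves(
  steps=[
    [-1,0,0,-20,0,0,0],
    [-1,0,0,-20,0,0,0],
    [-1,0,0,-20,0,0,0],
    [-1,0,0,-20,0,0,0],
    [-1,0,0,-20,0,0,0],
    [-1,0,0,-20,0,0,0],
    [-1,0,0,-20,0,0,0],
    [-1,0,0,-10,0,0,0],
  ],
)

```text
time: 17.2
tool_pos: [468.6, -220.6, 186.5]
tcp_rot: [179.9, -0.2, 0.0]
ft_force: [-0.0, -0.8, -2.6]
finger_gap: 38.1
grip_force: 50.8
```

Request:
apply_moves(
  steps=[
    [-1,6.2,-38,0,0,0,0],
    [-1,6.2,-38,0,0,0,0],
    [-1,6.2,-38,0,0,0,0],
    [-1,6.2,-38,0,0,0,0],
    [-1,6.2,-38,0,0,0,0],
    [-1,6.2,-38,0,0,0,0],
    [-1,6.2,-38,0,0,0,0],
    [-1,6.2,-38,0,0,0,0],
  ],
)

```text
time: 18.0
tool_pos: [516.9, 85.5, 183.6]
tcp_rot: [-180.0, 0.0, 0.0]
ft_force: [-0.1, 0.4, -2.1]
finger_gap: 37.9
grip_force: 51.0
```

Request:
apply_moves(
  steps=[
    [-1,6.2,-38,0,0,0,0],
    [-1,6.2,-38,0,0,0,0],
    [-1,6.2,-38,0,0,0,0],
    [-1,6.2,-38,0,0,0,0],
    [-1,6.2,-38,0,0,0,0],
    [-1,6.2,-38,0,0,0,0],
    [-1,6.2,-38,0,0,0,0],
    [-1,6.2,-38,0,0,0,0],
  ],
)

```text
time: 18.8
tool_pos: [566.4, 389.4, 183.2]
tcp_rot: [180.0, 0.0, 0.0]
ft_force: [0.3, -1.9, -1.9]
finger_gap: 38.1
grip_force: 51.0
```

Request:
apply_moves(
  steps=[
    [-1,0,0,0,0,0,-0.36],
    [-1,0,0,10,0,0,0],
    [-1,0,0,15,0,0,0],
    [-1,0,0,15,0,0,0],
    [-1,0,0,10,0,0,0],
    [-1,0,0,5,0,0,0],
    [-1,0,0,0,0,0,0],
    [-1,0,0,0,0,0,0],
  ],
)

```text
time: 19.6
tool_pos: [567.0, 387.7, 129.2]
tcp_rot: [-180.0, -0.0, 1.8]
ft_force: [0.1, 0.6, -2.3]
finger_gap: 38.1
grip_force: 51.2
```

Request:
apply_moves(
  steps=[
    [-1,0,0,3,0,0,0],
    [-1,0,0,2,0,0,0],
    [-1,0,0,0,0,0,0],
    [-1,0,0,0,0,0,0],
    [0.45,0,0,0,0,0,0],
    [0.45,0,0,0,0,0,0],
    [0.45,0,0,0,0,0,0],
    [0.45,0,0,0,0,0,0],
  ],
)

```text
time: 20.4
tool_pos: [566.8, 387.9, 124.0]
tcp_rot: [-180.0, -0.0, 1.8]
ft_force: [-0.0, 0.4, -0.1]
finger_gap: 62.1
grip_force: 0.0
```

Request:
apply_moves(
  steps=[
    [0.45,0,0,-15,0,0,0],
    [0.45,0,0,-20,0,0,0],
    [0.45,0,0,-20,0,0,0],
    [0.45,0,0,-20,0,0,0],
    [0.45,0,0,-20,0,0,0],
    [0.45,0,0,-20,0,0,0],
    [0.45,0,0,-20,0,0,0],
    [0.45,0,0,0,0,0,0.36],
  ],
)

```text
time: 21.2
tool_pos: [568.2, 388.7, 264.8]
tcp_rot: [-179.8, -0.4, -0.0]
ft_force: [0.5, 0.1, 0.2]
finger_gap: 61.8
grip_force: 0.0
```

Request:
apply_moves(
  steps=[
    [0.45,-15,40,0,0,0,0],
    [0.45,-15,40,0,0,0,0],
    [0.45,-15,40,0,0,0,0],
    [0.45,-15,40,0,0,0,0],
    [0.45,-15,40,0,0,0,0],
    [0.45,-15,40,0,0,0,0],
    [0.45,0,40,0,0,0,0],
    [0.45,0,40,0,0,0,0],
  ],
)

```text
time: 22.0
tool_pos: [476.5, 66.4, 260.5]
tcp_rot: [-180.0, -0.2, 0.0]
ft_force: [0.8, -1.7, -0.1]
finger_gap: 61.9
grip_force: 0.0
```

```bash
python3 look.py 3 side top
```

```text
side
blue [[755, -115, 169], [731, -114, 168], [707, -115, 169], [683, -115, 169], [659, -116, 169], [635, -116, 169], [607, -110, 149]]
purple [[614, 380, 181], [637, 381, 181], [589, 379, 181], [486, 377, 162], [403, 278, 68], [588, -304, 72], [566, -302, 71], [542, -302, 71], [518, -297, 71], [488, -299, 51], [586, -379, 71], [562, -379, 72], [538, -381, 71], [515, -383, 71], [485, -380, 51]]
rack (array([ 535.9, -139.8]), array([128. ,  45.4]), -0.4)
rack (array([ 537.8, -299.2]), array([123.2,  42.5]), -1.0)
rack (array([ 535.6, -379.3]), array([125.2,  41.9]), 0.1)
top
blue [[757, -98, 170], [756, -117, 169], [733, -99, 170], [733, -117, 170], [709, -99, 169], [709, -117, 169], [684, -99, 170], [685, -117, 170], [660, -100, 171], [660, -117, 171], [636, -100, 169], [637, -118, 170], [606, -110, 149]]
purple [[639, 393, 182], [615, 393, 181], [591, 391, 181], [567, 390, 181], [589, -289, 71], [586, -376, 73], [544, 390, 180], [567, -300, 71], [563, -378, 71], [520, 388, 181], [542, -300, 71], [540, -378, 71], [489, 383, 162], [520, -299, 72], [515, -377, 72], [489, -295, 52], [484, -378, 50], [403, 282, 68]]
rack (array([ 531.8, -139. ]), array([120.4,  41.1]), -0.7)
rack (array([ 534.9, -298.8]), array([113.8,  38.4]), -2.1)
rack (array([ 532.8, -377.9]), array([116.8,  40.5]), 0.7)
```

View pics/side3.png

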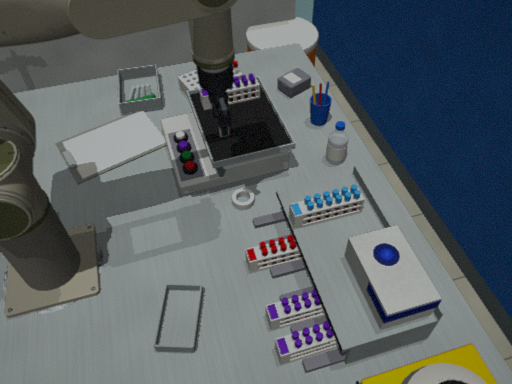

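Purple 1 stands on the platform at (231,92), its caps at z 181 as they should be. Purple at (295,307) and (307,340) haven't moved.

Request:
apply_moves(
  steps=[
    [0.45,7.2,45.8,0,0,0,0],
    [0.45,7.2,45.8,0,0,0,0],
    [0.45,7.2,45.8,0,0,0,0],
    [0.45,7.2,45.8,0,0,0,0],
    [0.45,7.2,45.8,0,0,0,0],
    [0.45,7.2,45.8,0,0,0,0],
    [0.45,7.2,45.8,0,0,0,0],
    [0.45,7.2,45.8,0,0,0,0],
  ],
)

```text
time: 22.9
tool_pos: [535.1, -300.1, 260.0]
tcp_rot: [180.0, -0.1, 0.0]
ft_force: [0.5, -1.2, 0.9]
finger_gap: 61.9
grip_force: 0.0
```

Request:
apply_moves(
  steps=[
    [0.45,0,0,20,0,0,0],
    [0.45,0,0,20,0,0,0],
    [0.45,0,0,20,0,0,0],
    [0.45,0,0,20,0,0,0],
    [0.45,0,0,20,0,0,0],
    [0.45,0,0,20,0,0,0],
    [0.45,0,0,0,0,0,0],
    [0.45,0,0,0,0,0,0],
  ],
)

```text
time: 23.7
tool_pos: [534.8, -298.3, 139.5]
tcp_rot: [-180.0, -0.0, 0.0]
ft_force: [-0.7, -0.7, -0.2]
finger_gap: 62.0
grip_force: 0.0
```

Request:
apply_moves(
  steps=[
    [0.45,0,0,20,0,0,0],
    [0.45,0,0,20,0,0,0],
    [0.45,0,0,20,0,0,0],
    [0.45,0,0,20,0,0,0],
    [0.45,0,0,20,0,0,0],
    [0.45,0,0,15,0,0,0],
    [0.45,0,0,6,0,0,0],
    [0.45,0,0,0,0,0,0],
  ],
)

```text
time: 24.5
tool_pos: [534.4, -298.6, 17.7]
tcp_rot: [-180.0, 0.0, 0.0]
ft_force: [1.0, 0.4, -1.0]
finger_gap: 62.1
grip_force: 0.0
```

Request:
apply_moves(
  steps=[
    [-1,0,0,0,0,0,0],
    [-1,0,0,0,0,0,0],
    [-1,0,0,0,0,0,0],
    [-1,0,0,0,0,0,0],
    [-1,0,0,0,0,0,0],
    [-1,0,0,0,0,0,0],
    [-1,0,0,0,0,0,0],
    [-1,0,0,0,0,0,0],
  ],
)

```text
time: 25.3
tool_pos: [535.5, -299.5, 19.4]
tcp_rot: [179.9, -0.1, 0.0]
ft_force: [0.8, -0.2, 6.7]
finger_gap: 31.3
grip_force: 52.0
```

Request:
apply_moves(
  steps=[
    [-1,-10,0,0,0,0,0],
    [-1,-14,0,0,0,0,0],
    [-1,-14,0,0,0,0,0],
    [-1,-14,0,0,0,0,0],
    [-1,-14,0,0,0,0,0],
    [-1,-14,0,0,0,0,0],
    [-1,-12,0,0,0,0,0],
    [-1,0,0,0,0,0,0],
  ],
)

```text
time: 26.1
tool_pos: [442.0, -299.6, 19.4]
tcp_rot: [179.9, -0.1, -0.0]
ft_force: [-3.5, 0.9, 11.1]
finger_gap: 31.0
grip_force: 52.7
```

Request:
apply_moves(
  steps=[
    [0.45,0,0,0,0,0,0],
    [0.45,0,0,0,0,0,0],
    [0.45,0,0,0,0,0,0],
    [0.45,11,0,0,0,0,0],
    [0.45,11,0,0,0,0,0],
    [0.45,10,0,0,0,0,0],
    [0.45,0,0,4,0,0,0],
    [0.45,0,0,0,0,0,0],
  ],
)

```text
time: 26.9
tool_pos: [474.3, -298.1, 12.7]
tcp_rot: [-180.0, 0.1, 0.1]
ft_force: [-0.3, -0.3, 0.5]
finger_gap: 61.7
grip_force: 0.0
```

```bash
python3 look.py 4 side
```

```text
side
blue [[755, -115, 168], [731, -114, 169], [707, -115, 169], [684, -115, 168], [660, -116, 169], [635, -117, 169], [610, -123, 150]]
purple [[614, 379, 181], [637, 378, 181], [589, 376, 181], [567, 377, 180], [518, 374, 181], [542, 379, 181], [489, 384, 162], [544, -304, 71], [520, -303, 71], [449, -303, 71], [425, -303, 71], [500, -312, 72], [401, -299, 51], [586, -378, 71], [562, -377, 72], [538, -381, 71], [515, -381, 72], [485, -379, 51]]
rack (array([ 528.3, -300.7]), array([69.9, 42.3]), -0.3)
rack (array([ 425.2, -307. ]), array([83.9, 57.1]), -0.1)
rack (array([ 535.6, -379.2]), array([125.8,  42.4]), 0.5)
```

Request:
apply_moves(
  steps=[
    [-1,0,0,0,0,0,0],
    [-1,0,0,0,0,0,0],
    [-1,0,0,0,0,0,0],
    [-1,0,0,0,0,0,0],
    [-1,0,0,0,0,0,0],
    [-1,0,0,0,0,0,0],
    [-1,0,0,-10,0,0,0],
    [-1,0,0,-10,0,0,0],
  ],
)

```text
time: 27.75
tool_pos: [473.8, -297.9, 33.5]
tcp_rot: [-179.9, 0.1, 0.0]
ft_force: [-0.7, -0.2, -2.2]
finger_gap: 37.8
grip_force: 50.7
```

Request:
apply_moves(
  steps=[
    [-1,0,0,-20,0,0,0],
    [-1,0,0,-20,0,0,0],
    [-1,0,0,-20,0,0,0],
    [-1,0,0,-20,0,0,0],
    [-1,0,0,-20,0,0,0],
    [-1,0,0,-20,0,0,0],
    [-1,0,0,-20,0,0,0],
    [-1,0,0,-10,0,0,0],
  ],
)

```text
time: 28.55
tool_pos: [475.3, -299.0, 186.5]
tcp_rot: [179.9, -0.2, 0.0]
ft_force: [0.3, -0.2, -2.4]
finger_gap: 38.4
grip_force: 50.8
```

Request:
apply_moves(
  steps=[
    [-1,5.8,-37.2,0,0,0,0],
    [-1,5.8,-37.2,0,0,0,0],
    [-1,5.8,-37.2,0,0,0,0],
    [-1,5.8,-37.2,0,0,0,0],
    [-1,5.8,-37.2,0,0,0,0],
    [-1,5.8,-37.2,0,0,0,0],
    [-1,5.8,-37.2,0,0,0,0],
    [-1,5.8,-37.2,0,0,0,0],
  ],
)

```text
time: 29.35
tool_pos: [520.5, 0.7, 183.6]
tcp_rot: [-180.0, 0.0, 0.0]
ft_force: [0.6, -1.1, -2.5]
finger_gap: 38.0
grip_force: 50.9
```

Request:
apply_moves(
  steps=[
    [-1,5.8,-37.2,0,0,0,0],
    [-1,5.8,-37.2,0,0,0,0],
    [-1,5.8,-37.2,0,0,0,0],
    [-1,5.8,-37.2,0,0,0,0],
    [-1,5.8,-37.2,0,0,0,0],
    [-1,5.8,-37.2,0,0,0,0],
    [-1,5.8,-37.2,0,0,0,0],
    [-1,5.8,-37.2,0,0,0,0],
  ],
)

```text
time: 30.15
tool_pos: [566.8, 298.2, 183.3]
tcp_rot: [180.0, 0.0, 0.0]
ft_force: [0.9, -0.7, -3.0]
finger_gap: 38.0
grip_force: 51.0
```

Request:
apply_moves(
  steps=[
    [-1,0,0,0,0,0,-0.36],
    [-1,0,0,10,0,0,0],
    [-1,0,0,15,0,0,0],
    [-1,0,0,15,0,0,0],
    [-1,0,0,10,0,0,0],
    [-1,0,0,5,0,0,0],
    [-1,0,0,0,0,0,0],
    [-1,0,0,0,0,0,0],
  ],
)

```text
time: 30.95
tool_pos: [567.4, 296.4, 129.2]
tcp_rot: [-180.0, -0.0, 1.8]
ft_force: [0.4, -0.3, -2.8]
finger_gap: 37.8
grip_force: 51.2
```

Request:
apply_moves(
  steps=[
    [-1,0,0,3,0,0,0],
    [-1,0,0,2,0,0,0],
    [-1,0,0,0,0,0,0],
    [-1,0,0,0,0,0,0],
    [0.45,0,0,0,0,0,0],
    [0.45,0,0,0,0,0,0],
    [0.45,0,0,0,0,0,0],
    [0.45,0,0,0,0,0,0],
  ],
)

```text
time: 31.75
tool_pos: [567.2, 296.6, 123.9]
tcp_rot: [-180.0, -0.0, 1.8]
ft_force: [-0.2, -1.3, 0.4]
finger_gap: 61.8
grip_force: 0.0
```

Request:
apply_moves(
  steps=[
    [0.45,0,0,-15,0,0,0],
    [0.45,0,0,-20,0,0,0],
    [0.45,0,0,-20,0,0,0],
    [0.45,0,0,-20,0,0,0],
    [0.45,0,0,-20,0,0,0],
    [0.45,0,0,-20,0,0,0],
    [0.45,0,0,-20,0,0,0],
    [0.45,0,0,0,0,0,0.36],
  ],
)

```text
time: 32.55
tool_pos: [568.8, 297.3, 264.5]
tcp_rot: [-179.8, -0.4, -0.0]
ft_force: [1.2, -0.2, -0.0]
finger_gap: 62.0
grip_force: 0.0
```

Request:
apply_moves(
  steps=[
    [0.45,-15,40,0,0,0,0],
    [0.45,-15,40,0,0,0,0],
    [0.45,-15,40,0,0,0,0],
    [0.45,-15,40,0,0,0,0],
    [0.45,-15,40,0,0,0,0],
    [0.45,-15,40,0,0,0,0],
    [0.45,0,40,0,0,0,0],
    [0.45,0,40,0,0,0,0],
  ],
)

```text
time: 33.35
tool_pos: [476.9, -24.9, 260.6]
tcp_rot: [180.0, -0.1, 0.0]
ft_force: [1.5, -0.2, -0.9]
finger_gap: 61.8
grip_force: 0.0
```

```bash
python3 look.py 5 side top
```

```text
side
blue [[755, -115, 168], [731, -115, 168], [707, -115, 169], [683, -113, 169], [659, -117, 169], [636, -115, 169], [606, -110, 149]]
purple [[638, 379, 181], [485, 379, 162], [637, 293, 181], [613, 289, 181], [592, 286, 181], [403, 279, 67], [586, -378, 71], [562, -378, 71], [538, -381, 72], [515, -382, 71], [484, -379, 51]]
rack (array([ 535.5, -140.9]), array([127.8,  42.9]), -1.2)
rack (array([ 535.7, -379. ]), array([125.8,  42.5]), 0.5)
top
blue [[758, -99, 170], [755, -117, 170], [733, -99, 169], [733, -117, 170], [708, -99, 170], [708, -117, 171], [684, -99, 170], [684, -117, 169], [660, -100, 170], [661, -118, 170], [636, -99, 169], [636, -118, 171], [606, -108, 148]]
purple [[639, 391, 181], [638, 299, 181], [616, 392, 181], [614, 298, 182], [592, 392, 181], [590, 298, 182], [568, 391, 180], [566, 298, 182], [586, -375, 73], [544, 390, 180], [542, 298, 182], [563, -378, 71], [520, 390, 181], [518, 300, 181], [539, -378, 71], [489, 386, 162], [488, 294, 161], [515, -377, 72], [484, -378, 50]]
rack (array([ 532.9, -377.6]), array([116.7,  40.1]), 0.7)
```

Request:
apply_moves(
  steps=[
    [0.45,6.8,44.3,0,0,0,0],
    [0.45,6.8,44.3,0,0,0,0],
    [0.45,6.8,44.3,0,0,0,0],
    [0.45,6.8,44.3,0,0,0,0],
    [0.45,6.8,44.3,0,0,0,0],
    [0.45,6.8,44.3,0,0,0,0],
    [0.45,6.8,44.3,0,0,0,0],
    [0.45,6.8,44.3,0,0,0,0],
  ],
)

```text
time: 34.25
tool_pos: [532.3, -379.1, 259.9]
tcp_rot: [180.0, -0.1, 0.0]
ft_force: [0.4, 0.8, -0.5]
finger_gap: 61.6
grip_force: 0.0
```

Request:
apply_moves(
  steps=[
    [0.45,0,0,20,0,0,0],
    [0.45,0,0,20,0,0,0],
    [0.45,0,0,20,0,0,0],
    [0.45,0,0,20,0,0,0],
    [0.45,0,0,20,0,0,0],
    [0.45,0,0,20,0,0,0],
    [0.45,0,0,0,0,0,0],
    [0.45,0,0,0,0,0,0],
  ],
)

```text
time: 35.05
tool_pos: [532.0, -377.4, 139.5]
tcp_rot: [-180.0, 0.0, 0.0]
ft_force: [-0.6, -0.5, 0.5]
finger_gap: 61.7
grip_force: 0.0
```

Request:
apply_moves(
  steps=[
    [0.45,0,0,20,0,0,0],
    [0.45,0,0,20,0,0,0],
    [0.45,0,0,20,0,0,0],
    [0.45,0,0,20,0,0,0],
    [0.45,0,0,20,0,0,0],
    [0.45,0,0,15,0,0,0],
    [0.45,0,0,5,0,0,0],
    [0.45,0,0,0,0,0,0],
  ],
)

```text
time: 35.85
tool_pos: [531.7, -377.8, 18.9]
tcp_rot: [-180.0, 0.0, 0.0]
ft_force: [-0.5, 0.2, 0.4]
finger_gap: 61.9
grip_force: 0.0
```

Request:
apply_moves(
  steps=[
    [-1,0,0,0,0,0,0],
    [-1,0,0,0,0,0,0],
    [-1,0,0,0,0,0,0],
    [-1,0,0,0,0,0,0],
    [-1,0,0,0,0,0,0],
    [-1,0,0,0,0,0,0],
    [-1,0,0,0,0,0,0],
    [-1,0,0,0,0,0,0],
  ],
)

```text
time: 36.65
tool_pos: [532.6, -378.9, 20.5]
tcp_rot: [179.9, -0.1, 0.0]
ft_force: [-0.1, 0.2, 7.0]
finger_gap: 31.3
grip_force: 51.1
```

Request:
apply_moves(
  steps=[
    [-1,-10,0,0,0,0,0],
    [-1,-14,0,0,0,0,0],
    [-1,-14,0,0,0,0,0],
    [-1,-14,0,0,0,0,0],
    [-1,-14,0,0,0,0,0],
    [-1,-14,0,0,0,0,0],
    [-1,-12,0,0,0,0,0],
    [-1,0,0,0,0,0,0],
  ],
)

```text
time: 37.45
tool_pos: [439.1, -378.8, 20.4]
tcp_rot: [179.9, -0.1, -0.0]
ft_force: [-3.1, 1.1, 9.9]
finger_gap: 31.3
grip_force: 51.6
```

Request:
apply_moves(
  steps=[
    [0.45,0,0,0,0,0,0],
    [0.45,0,0,0,0,0,0],
    [0.45,0,0,0,0,0,0],
    [0.45,11,0,0,0,0,0],
    [0.45,11,0,0,0,0,0],
    [0.45,10,0,0,0,0,0],
    [0.45,0,0,4,0,0,0],
    [0.45,0,0,0,0,0,0],
  ],
)

```text
time: 38.25
tool_pos: [471.6, -377.3, 13.7]
tcp_rot: [-180.0, 0.1, 0.1]
ft_force: [-0.7, -0.6, -0.6]
finger_gap: 61.9
grip_force: 0.0
```

```bash
python3 look.py 6 side top
```

```text
side
blue [[755, -116, 169], [731, -115, 169], [707, -116, 169], [683, -115, 169], [659, -117, 169], [636, -115, 169]]
purple [[613, 380, 180], [638, 380, 180], [590, 378, 181], [566, 377, 181], [542, 378, 181], [518, 373, 182], [489, 383, 162], [637, 292, 181], [613, 288, 181], [589, 289, 181], [565, 288, 181], [541, 289, 181], [517, 286, 181], [488, 294, 162], [541, -378, 72], [518, -382, 71], [446, -380, 71], [422, -381, 71], [498, -391, 72]]
rack (array([ 526.1, -379.5]), array([68.7, 39.8]), 0.5)
rack (array([ 422., -379.]), array([84.5, 41.9]), 0.4)
top
blue [[756, -99, 169], [756, -117, 169], [733, -99, 169], [733, -117, 169], [709, -99, 171], [709, -117, 169], [684, -99, 171], [684, -117, 170], [660, -100, 171], [660, -117, 171], [638, -100, 170], [636, -118, 171], [606, -110, 148]]
purple [[639, 393, 181], [638, 300, 181], [615, 392, 181], [614, 299, 182], [592, 392, 182], [590, 299, 182], [568, 391, 180], [567, 299, 181], [544, 391, 182], [542, 297, 182], [520, 389, 181], [519, 299, 181], [542, -380, 72], [489, 385, 161], [518, -374, 73], [488, 294, 161], [420, -388, 74], [403, 283, 66]]
rack (array([ 531.7, -139.1]), array([120.4,  40.6]), -1.1)
rack (array([ 525.8, -375.9]), array([66. , 37.2]), 0.7)
rack (array([ 407.3, -379.5]), array([52.1, 38.3]), -0.5)
```

Request:
apply_moves(
  steps=[
    [-1,0,0,0,0,0,0],
    [-1,0,0,0,0,0,0],
    [-1,0,0,0,0,0,0],
    [-1,0,0,0,0,0,0],
    [-1,0,0,0,0,0,0],
    [-1,0,0,0,0,0,0],
    [-1,0,0,-10,0,0,0],
    [-1,0,0,-10,0,0,0],
  ],
)

```text
time: 39.15
tool_pos: [471.1, -376.9, 34.3]
tcp_rot: [-179.9, 0.1, 0.0]
ft_force: [-0.5, 0.0, -2.5]
finger_gap: 37.4
grip_force: 50.5
```

Request:
apply_moves(
  steps=[
    [-1,0,0,-20,0,0,0],
    [-1,0,0,-20,0,0,0],
    [-1,0,0,-20,0,0,0],
    [-1,0,0,-20,0,0,0],
    [-1,0,0,-20,0,0,0],
    [-1,0,0,-20,0,0,0],
    [-1,0,0,-20,0,0,0],
    [-1,0,0,-10,0,0,0],
  ],
)

```text
time: 39.95
tool_pos: [472.5, -378.2, 187.5]
tcp_rot: [179.9, -0.1, 0.0]
ft_force: [-0.1, -0.2, -1.7]
finger_gap: 37.8
grip_force: 50.6
```

Request:
apply_moves(
  steps=[
    [-1,6,-36.6,0,0,0,0],
    [-1,6,-36.6,0,0,0,0],
    [-1,6,-36.6,0,0,0,0],
    [-1,6,-36.6,0,0,0,0],
    [-1,6,-36.6,0,0,0,0],
    [-1,6,-36.6,0,0,0,0],
    [-1,6,-36.6,0,0,0,0],
    [-1,6,-36.6,0,0,0,0],
  ],
)

```text
time: 40.75
tool_pos: [519.3, -83.3, 184.5]
tcp_rot: [-180.0, 0.0, 0.0]
ft_force: [0.7, 0.7, -2.3]
finger_gap: 37.5
grip_force: 50.8
```

Request:
apply_moves(
  steps=[
    [-1,6,-36.6,0,0,0,0],
    [-1,6,-36.6,0,0,0,0],
    [-1,6,-36.6,0,0,0,0],
    [-1,6,-36.6,0,0,0,0],
    [-1,6,-36.6,0,0,0,0],
    [-1,6,-36.6,0,0,0,0],
    [-1,6,-36.6,0,0,0,0],
    [-1,6,-36.6,0,0,0,0],
  ],
)

```text
time: 41.55
tool_pos: [567.2, 209.4, 184.4]
tcp_rot: [-180.0, 0.0, 0.0]
ft_force: [1.2, -0.1, -2.4]
finger_gap: 37.7
grip_force: 50.8
```

Request:
apply_moves(
  steps=[
    [-1,0,0,0,0,0,-0.36],
    [-1,0,0,10,0,0,0],
    [-1,0,0,15,0,0,0],
    [-1,0,0,15,0,0,0],
    [-1,0,0,10,0,0,0],
    [-1,0,0,5,0,0,0],
    [-1,0,0,0,0,0,0],
    [-1,0,0,0,0,0,0],
  ],
)

```text
time: 42.35
tool_pos: [567.9, 207.6, 130.1]
tcp_rot: [-180.0, -0.0, 1.8]
ft_force: [-0.2, -0.2, -2.6]
finger_gap: 37.5
grip_force: 51.0
```

Request:
apply_moves(
  steps=[
    [-1,0,0,3,0,0,0],
    [-1,0,0,3,0,0,0],
    [-1,0,0,0,0,0,0],
    [-1,0,0,0,0,0,0],
    [0.45,0,0,0,0,0,0],
    [0.45,0,0,0,0,0,0],
    [0.45,0,0,0,0,0,0],
    [0.45,0,0,0,0,0,0],
  ],
)

```text
time: 43.15
tool_pos: [567.4, 207.8, 123.5]
tcp_rot: [180.0, 0.0, 1.8]
ft_force: [-0.1, 0.8, 0.1]
finger_gap: 62.2
grip_force: 0.0
```

Request:
apply_moves(
  steps=[
    [0.45,0,0,-15,0,0,0],
    [0.45,0,0,-20,0,0,0],
    [0.45,0,0,-20,0,0,0],
    [0.45,0,0,-20,0,0,0],
    [0.45,0,0,-20,0,0,0],
    [0.45,0,0,-20,0,0,0],
    [0.45,0,0,-20,0,0,0],
    [0.45,0,0,0,0,0,0.36],
  ],
)

```text
time: 43.95
tool_pos: [569.3, 208.2, 264.2]
tcp_rot: [-179.9, -0.4, -0.0]
ft_force: [0.9, 0.4, 0.2]
finger_gap: 62.1
grip_force: 0.0
```

Request:
apply_moves(
  steps=[
    [-1,-15,40,0,0,0,0],
    [-1,-15,40,0,0,0,0],
    [-1,-15,40,0,0,0,0],
    [-1,-15,40,0,0,0,0],
    [-1,-15,40,0,0,0,0],
    [-1,-15,40,0,0,0,0],
    [-1,0,40,0,0,0,0],
    [-1,0,40,0,0,0,0],
  ],
)

```text
time: 44.75
tool_pos: [477.3, -113.9, 260.5]
tcp_rot: [180.0, -0.1, 0.0]
ft_force: [1.1, 0.2, 0.4]
finger_gap: 0.2
grip_force: 0.0
```

```bash
python3 look.py 7 side top; python3 - <<'E'
from h import *
for n in("top","side"):
    P,H,s=cloud(n); z=P[...,2]
    m=(z>61)&(z<80)&(P[...,0]>370)&(P[...,0]<420)&(P[...,1]>160)&(P[...,1]<350)
    for k in big(m): print(n,"key",k.sum(),rect(P[k]),np.median(z[k]).round(1))
    m=(z>15)&(z<66)&(P[...,0]>375)&(P[...,0]<410)&(P[...,1]>160)&(P[...,1]<350)
    print(np.median(z[m]))
    m=(abs(z-120)<7)&(P[...,0]>400)&(P[...,0]<720)&(P[...,1]>80)&(P[...,1]<520)&(H[...,2]>70)&(H[...,1]<90)
    for k in big(m):
        if k.sum()>100: print("rim",k.sum(),rect(P[k]))
E
```

```text
side
blue [[755, -115, 169], [731, -116, 169], [707, -116, 170], [683, -115, 169], [660, -117, 169], [636, -117, 169], [606, -110, 149]]
purple [[488, 382, 162], [640, 288, 181], [485, 293, 162], [638, 204, 180], [613, 195, 182], [483, 202, 161], [403, 279, 67]]
rack (array([ 535.8, -140.1]), array([127.6,  46.3]), -0.8)
top
blue [[756, -98, 169], [755, -117, 170], [733, -99, 169], [733, -117, 171], [708, -99, 171], [708, -117, 170], [684, -99, 170], [685, -117, 170], [660, -100, 169], [660, -117, 171], [637, -100, 171], [636, -118, 171], [609, -99, 150]]
purple [[639, 393, 181], [638, 300, 181], [638, 213, 181], [615, 392, 181], [614, 299, 182], [614, 212, 182], [592, 392, 180], [591, 299, 182], [590, 210, 182], [567, 390, 182], [567, 299, 182], [567, 210, 182], [544, 390, 182], [541, 298, 182], [543, 208, 182], [520, 388, 180], [518, 298, 182], [519, 207, 181], [489, 384, 161], [488, 294, 160], [489, 205, 161], [403, 282, 67]]
top key 68 (array([392. , 331.2]), array([33.3, 30.3]), 28.9) 66.7
top key 76 (array([394.7, 236.2]), array([28.6, 39.3]), 26.0) 66.8
top key 73 (array([393.9, 191. ]), array([28.5, 31.5]), -24.4) 68.3
top key 64 (array([394.3, 285.1]), array([25.6, 32. ]), -41.9) 68.0
57.604003268478664
rim 701 (array([567.5, 297. ]), array([242.5, 335.9]), 1.4)
side key 62 (array([393. , 323.1]), array([31.8, 27.3]), -38.4) 68.1
side key 61 (array([391.9, 280.3]), array([26.3, 28. ]), -35.4) 67.8
side key 63 (array([391.7, 237.5]), array([31.7, 33. ]), -43.0) 67.8
side key 68 (array([395.3, 192.7]), array([26.9, 38.8]), -27.1) 67.3
57.81047642622946
rim 325 (array([678.3, 270.9]), array([118.3, 351.6]), -19.8)
rim 257 (array([471.9, 293. ]), array([ 77.9, 342.5]), -3.2)
```

View pics/top7.png

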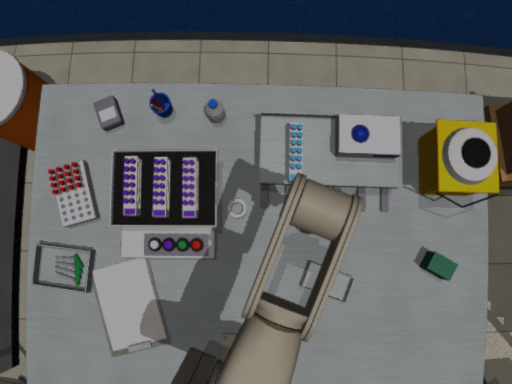

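Three purple racks lie side by side on the platform at (131,186), (161,186) and (190,186). Blue is on the shelf at (296,150) and the tape at (237,208) hasn't moved. The keys are at (154,244), (168,244), (182,245) and (197,245).

Request:
apply_moves(
  steps=[
    [-1,-5.4,-27.6,0,0,0,0],
    [-1,-5.4,-27.6,0,0,0,0],
    [-1,-5.4,-27.6,0,0,0,0],
    [-1,-5.4,-27.6,0,0,0,0],
    [-1,-5.4,-27.6,0,0,0,0],
    [-1,-5.4,-27.6,0,0,0,0],
    [-1,-5.4,-27.6,0,0,0,0],
    [-1,-5.4,-27.6,0,0,0,0],
  ],
)

```text
time: 45.75
tool_pos: [433.6, 111.1, 259.4]
tcp_rot: [-180.0, -0.0, 0.1]
ft_force: [0.2, 0.4, 0.1]
finger_gap: -0.0
grip_force: 0.0
```

Request:
apply_moves(
  steps=[
    [-1,-5.4,-27.6,0,0,0,0],
    [-1,-5.4,-27.6,0,0,0,0],
    [-1,-5.4,-27.6,0,0,0,0],
    [-1,-5.4,-27.6,0,0,0,0],
    [-1,-5.4,-27.6,0,0,0,0],
    [-1,-5.4,-27.6,0,0,0,0],
    [-1,-5.4,-27.6,0,0,0,0],
    [-1,-5.4,-27.6,0,0,0,0],
  ],
)

```text
time: 46.55
tool_pos: [389.6, 331.7, 259.4]
tcp_rot: [-180.0, -0.0, 0.1]
ft_force: [0.4, -0.3, -0.3]
finger_gap: -0.2
grip_force: 0.0
```

Request:
apply_moves(
  steps=[
    [-1,0,0,20,0,0,0],
    [-1,0,0,30,0,0,0],
    [-1,0,0,30,0,0,0],
    [-1,0,0,30,0,0,0],
    [-1,0,0,30,0,0,0],
    [-1,0,0,20,0,0,0],
    [-1,0,0,10,0,0,0],
    [-1,0,0,0,0,0,0],
  ],
)

```text
time: 47.35
tool_pos: [389.6, 329.6, 87.7]
tcp_rot: [179.9, 0.1, 0.1]
ft_force: [0.1, 0.2, 0.4]
finger_gap: 0.2
grip_force: 0.0
```

Request:
apply_moves(
  steps=[
    [-1,2.4,2,5,0,0,0],
    [-1,0,0,5,0,0,0],
    [-1,0,0,4,0,0,0],
    [-1,0,0,3,0,0,0],
    [-1,0,0,3,0,0,0],
    [-1,0,0,2,0,0,0],
    [-1,0,0,0,0,0,0],
    [-1,0,0,0,0,0,0],
  ],
)

```text
time: 48.15
tool_pos: [393.5, 327.3, 66.7]
tcp_rot: [-180.0, 0.0, 0.0]
ft_force: [-0.5, 0.4, -0.1]
finger_gap: 0.2
grip_force: 0.0
```

Request:
apply_moves(
  steps=[
    [-1,0,0,1,0,0,0],
    [-1,0,0,1,0,0,0],
    [-1,0,0,1,0,0,0],
    [-1,0,0,1,0,0,0],
    [-1,0,0,0,0,0,0],
    [-1,0,0,0,0,0,0],
    [-1,0,0,0,0,0,0],
    [-1,0,0,0,0,0,0],
  ],
)

```text
time: 48.95
tool_pos: [393.5, 327.3, 62.7]
tcp_rot: [-180.0, -0.0, 0.0]
ft_force: [-0.3, 0.2, 0.1]
finger_gap: 0.2
grip_force: 0.0
```

Request:
apply_moves(
  steps=[
    [-1,0,0,1,0,0,0],
    [-1,0,0,1,0,0,0],
    [-1,0,0,0,0,0,0],
    [-1,0,0,0,0,0,0],
    [-1,0,0,0,0,0,0],
    [-1,0,0,0,0,0,0],
    [-1,0,0,0,0,0,0],
    [-1,0,0,0,0,0,0],
  ],
)

```text
time: 49.75
tool_pos: [393.5, 327.3, 60.7]
tcp_rot: [-180.0, -0.0, 0.0]
ft_force: [-0.2, -0.2, 0.9]
finger_gap: 0.2
grip_force: 0.0
```

```bash
python3 - <<'E'
from h import *
s=r.snapshot("side"); cv2.imwrite("pics/k.png",cv2.resize(s["color"][80:200,120:260],None,fx=5,fy=5,interpolation=cv2.INTER_CUBIC))
print(r.sense()["ft_force"],r.sense()["tool_pos"])
E
```

```text
[ 0.65590127 -0.41975815 -0.1308692 ] [393.55614866 327.35005043  60.74675899]
```

View pics/k.png

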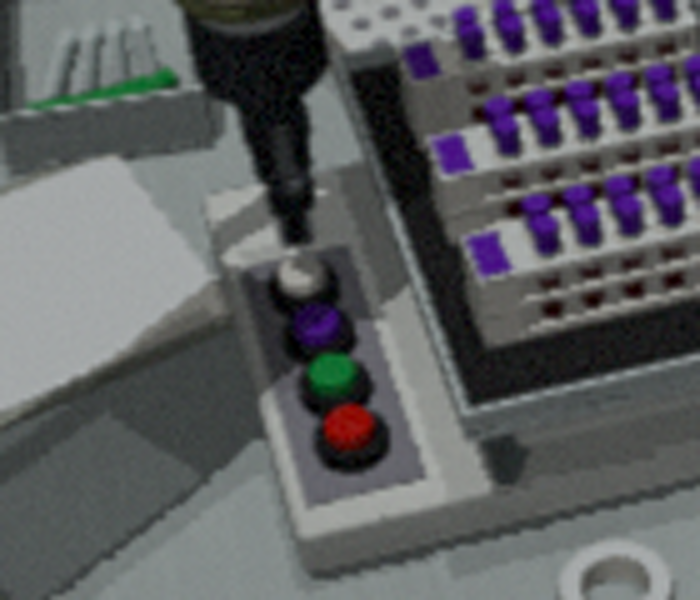

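The crop shows the fingertip ending near (295,245), just above the white key at (303,272), and it isn't touching the key yet. I'll project the TCP into the image to compare.

```bash
python3 - <<'E'
from h import *
for n in("side","top"):
    P,H,s=cloud(n); T=np.linalg.inv(s["T"])
    pts=np.array([[393.5,327.3,60.7],[392,327.5,68],[393,282.5,68],[394,237.5,68],[395,192.5,68]],float)
    print(n,cv2.projectPoints(pts,cv2.Rodrigues(T[:3,:3])[0],T[:3,3],s["mtx"],s["dist"])[0].reshape(-1,2).round(1).tolist())
    for c,(a,b) in dict(purple=(120,145),green=(50,85),red=(0,6)).items():
        m=(H[...,0]>=a)&(H[...,0]<=b)&(H[...,1]>100)&(P[...,0]>370)&(P[...,0]<415)&(P[...,1]>150)&(P[...,1]<350)
        for k in big(m): v,u=np.nonzero(k); print(c,u.mean().round(1),v.mean().round(1),np.median(P[k],0).round(1))
    if n=="side":
        for v in range(122,142,1): print(v,[P[v,u].round(0).astype(int).tolist()+[int(H[v,u,2])] for u in (177,179,181)])
E
```

```text
side [[180.7, 135.2], [179.9, 133.5], [182.9, 143.2], [186.0, 153.4], [189.2, 163.9]]
purple 182.7 144.6 [392.  278.6  65.2]
green 185.9 154.4 [393.  234.8  66. ]
red 189.3 164.9 [394.3 188.7  67.2]
122 [[389, 293, 143, 9], [395, 316, 123, 18], [401, 317, 120, 56]]
123 [[389, 312, 124, 14], [395, 312, 122, 17], [401, 319, 115, 59]]
124 [[388, 315, 118, 19], [394, 317, 115, 8], [400, 320, 110, 55]]
125 [[388, 316, 113, 21], [394, 316, 111, 11], [400, 322, 105, 43]]
126 [[387, 315, 110, 32], [393, 317, 107, 5], [399, 321, 102, 42]]
127 [[387, 315, 106, 35], [393, 317, 103, 5], [398, 310, 107, 34]]
128 [[386, 312, 105, 48], [392, 311, 104, 31], [398, 322, 93, 46]]
129 [[386, 318, 96, 84], [394, 371, 49, 94], [400, 374, 45, 96]]
130 [[387, 369, 48, 149], [393, 368, 47, 123], [399, 368, 46, 85]]
131 [[387, 365, 47, 124], [391, 338, 69, 95], [397, 338, 68, 82]]
132 [[385, 339, 66, 141], [391, 336, 67, 87], [396, 331, 70, 84]]
133 [[384, 334, 67, 151], [390, 329, 70, 95], [396, 329, 68, 85]]
134 [[383, 324, 71, 158], [389, 327, 67, 148], [395, 327, 65, 93]]
135 [[382, 322, 69, 158], [388, 324, 66, 157], [394, 320, 68, 151]]
136 [[382, 315, 72, 147], [387, 317, 68, 159], [393, 317, 66, 147]]
137 [[381, 317, 66, 110], [387, 314, 67, 120], [393, 312, 67, 113]]
138 [[380, 318, 61, 62], [386, 312, 65, 95], [392, 317, 59, 98]]
139 [[380, 318, 58, 18], [386, 316, 58, 41], [391, 310, 61, 44]]
140 [[379, 309, 61, 9], [385, 311, 58, 16], [391, 307, 60, 18]]
141 [[378, 308, 58, 1], [384, 305, 60, 9], [389, 296, 66, 56]]
top [[154.4, 243.3], [153.8, 243.8], [167.8, 244.1], [181.8, 244.3], [196.0, 244.4]]
purple 168.6 244.5 [391.7 278.8  66. ]
green 181.7 244.5 [394.1 237.5  67. ]
red 195.7 244.4 [396.  192.6  66.1]
```

The depth shows the fingertips ending about 20 mm above the reported TCP. The x and y still line up with the white key, so I'll go down slowly by force.

Request:
apply_moves(
  steps=[
    [-1,0,0,2,0,0,0],
    [-1,0,0,2,0,0,0],
    [-1,0,0,2,0,0,0],
    [-1,0,0,2,0,0,0],
    [-1,0,0,2,0,0,0],
    [-1,0,0,0,0,0,0],
    [-1,0,0,0,0,0,0],
    [-1,0,0,0,0,0,0],
  ],
)

```text
time: 50.7
tool_pos: [393.6, 327.4, 50.8]
tcp_rot: [-180.0, -0.0, 0.0]
ft_force: [-0.1, -0.1, -0.6]
finger_gap: 0.2
grip_force: 0.0
```

```bash
python3 - <<'E'
from h import *
P,H,s=cloud("side"); print(r.sense()["ft_force"])
for v in range(126,142,1): print(v,[P[v,u].round(0).astype(int).tolist()+[int(H[v,u,2])] for u in (177,179,181)])
E
```

```text
[ 0.32273449  0.1211826  -0.56294392]
126 [[387, 311, 114, 30], [393, 317, 107, 11], [399, 322, 101, 37]]
127 [[387, 318, 104, 32], [392, 315, 105, 19], [398, 312, 106, 33]]
128 [[386, 310, 107, 47], [392, 316, 100, 18], [398, 317, 98, 22]]
129 [[386, 315, 98, 48], [392, 318, 94, 22], [397, 311, 99, 26]]
130 [[385, 314, 96, 58], [391, 314, 94, 8], [397, 313, 93, 14]]
131 [[385, 320, 87, 66], [390, 317, 88, 41], [396, 323, 81, 66]]
132 [[385, 334, 71, 127], [390, 331, 71, 82], [396, 334, 68, 86]]
133 [[384, 330, 70, 151], [390, 329, 70, 88], [395, 325, 71, 86]]
134 [[383, 324, 71, 155], [389, 325, 69, 91], [395, 324, 68, 83]]
135 [[382, 322, 69, 157], [388, 321, 69, 150], [394, 320, 68, 92]]
136 [[382, 320, 67, 146], [387, 315, 70, 158], [393, 316, 68, 115]]
137 [[381, 320, 63, 110], [387, 320, 62, 121], [393, 316, 63, 104]]
138 [[381, 322, 58, 63], [386, 315, 63, 90], [392, 316, 59, 95]]
139 [[380, 316, 59, 29], [385, 310, 62, 42], [391, 313, 58, 48]]
140 [[379, 311, 60, 20], [385, 309, 60, 16], [390, 305, 62, 24]]
141 [[378, 307, 59, 4], [384, 307, 57, 9], [389, 293, 69, 52]]
```

Request:
apply_moves(
  steps=[
    [-1,0,0,2,0,0,0],
    [-1,0,0,2,0,0,0],
    [-1,0,0,2,0,0,0],
    [-1,0,0,2,0,0,0],
    [-1,0,0,2,0,0,0],
    [-1,0,0,0,0,0,0],
    [-1,0,0,0,0,0,0],
    [-1,0,0,0,0,0,0],
  ],
)

```text
time: 51.55
tool_pos: [393.6, 327.4, 40.8]
tcp_rot: [-180.0, -0.0, 0.0]
ft_force: [0.1, 0.2, 0.6]
finger_gap: 0.2
grip_force: 0.0
```

Request:
apply_moves(
  steps=[
    [-1,0,0,1,0,0,0],
    [-1,0,0,1,0,0,0],
    [-1,0,0,1,0,0,0],
    [-1,0,0,0,0,0,0],
    [-1,0,0,0,0,0,0],
    [-1,0,0,0,0,0,0],
    [-1,0,0,0,0,0,0],
    [-1,0,0,0,0,0,0],
  ],
)

```text
time: 52.35
tool_pos: [393.5, 327.3, 37.7]
tcp_rot: [-180.0, -0.0, 0.0]
ft_force: [0.5, -0.0, 0.7]
finger_gap: -0.0
grip_force: 0.0
```

```bash
python3 - <<'E'
from h import *
a=[]
for i in range(4): r.snapshot("side"); a.append(r.sense()["ft_force"])
print(np.round(a,2)); P,H,s=cloud("side")
cv2.imwrite("pics/k2.png",cv2.resize(s["color"][100:180,140:240],None,fx=6,fy=6,interpolation=cv2.INTER_CUBIC))
E
```

```text
[[-1.07 -0.05  0.42]
 [-0.49  0.34  0.69]
 [-0.47  0.41 -0.43]
 [ 0.26 -0.33 -0.77]]
```

View pics/k2.png

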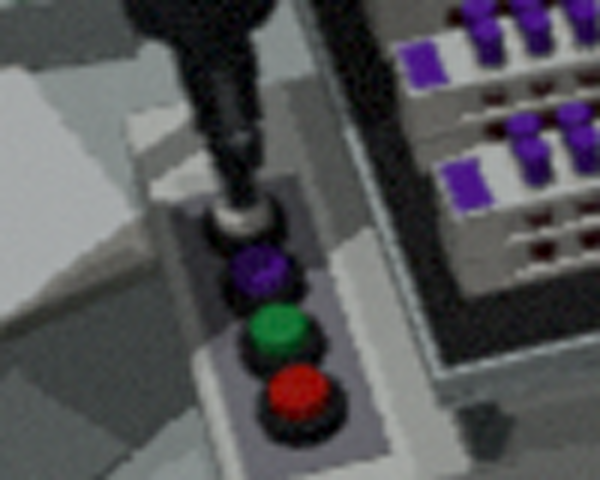

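The fingertip at (240,205) now sits over the middle of the white key at (243,215), almost touching.

Request:
apply_moves(
  steps=[
    [-1,0,0,1,0,0,0],
    [-1,0,0,1,0,0,0],
    [-1,0,0,1,0,0,0],
    [-1,0,0,1,0,0,0],
    [-1,0,0,0,0,0,0],
    [-1,0,0,0,0,0,0],
    [-1,0,0,0,0,0,0],
    [-1,0,0,0,0,0,0],
  ],
)

```text
time: 53.4
tool_pos: [393.6, 327.4, 33.8]
tcp_rot: [-180.0, -0.0, 0.0]
ft_force: [-0.8, 0.2, 2.1]
finger_gap: -0.0
grip_force: 1.4
```

```bash
cat > f.py <<'E'
from h import *
a=[]
for i in range(4): r.snapshot("side"); a.append(r.sense()["ft_force"][2])
print(np.round(a,2),np.mean(a),r.sense()["tool_pos"])
E
python3 f.py
```

```text
[3.39 2.09 3.03 2.61] 2.7784130600896138 [393.626787   327.39856326  33.80520753]
```

Request:
apply_moves(
  steps=[
    [-1,0,0,1,0,0,0],
    [-1,0,0,1,0,0,0],
    [-1,0,0,0.5,0,0,0],
    [-1,0,0,0,0,0,0],
    [-1,0,0,0,0,0,0],
    [-1,0,0,0,0,0,0],
    [-1,0,0,0,0,0,0],
    [-1,0,0,0,0,0,0],
  ],
)

```text
time: 54.4
tool_pos: [393.6, 327.4, 31.4]
tcp_rot: [-180.0, -0.0, 0.0]
ft_force: [-0.7, -0.4, 4.7]
finger_gap: -0.2
grip_force: 2.7
```

```bash
python3 f.py
```

```text
[5.7  6.05 5.12 5.54] 5.603034744696943 [393.65858059 327.41347526  31.44780084]
```

White is bottomed: 5.6 N against a 4 N spring. Next are purple and green, with the same stroke each.

Request:
apply_moves(
  steps=[
    [-1,0,0,-10,0,0,0],
    [-1,0,0,-10,0,0,0],
    [-1,0,0,-5,0,0,0],
    [-1,0.5,15,0,0,0,0],
    [-1,0.5,15,0,0,0,0],
    [-1,0.4,15,0,0,0,0],
    [-1,0,0,0,0,0,0],
    [-1,0,0,0,0,0,0],
  ],
)

```text
time: 55.4
tool_pos: [394.9, 281.5, 56.0]
tcp_rot: [-180.0, 0.0, -0.1]
ft_force: [-0.7, 0.1, -0.1]
finger_gap: 0.1
grip_force: 0.0
```

Request:
apply_moves(
  steps=[
    [-1,0,0,10,0,0,0],
    [-1,0,0,6,0,0,0],
    [-1,0,0,3,0,0,0],
    [-1,0,0,2,0,0,0],
    [-1,0,0,2,0,0,0],
    [-1,0,0,2,0,0,0],
    [-1,0,0,0,0,0,0],
    [-1,0,0,0,0,0,0],
  ],
)

```text
time: 56.2
tool_pos: [394.9, 282.5, 31.4]
tcp_rot: [-180.0, 0.0, 0.0]
ft_force: [-3.6, -0.4, 4.5]
finger_gap: -0.4
grip_force: 2.5
```

```bash
python3 f.py
```

```text
[5.53 5.08 5.23 4.81] 5.164979959106062 [394.8306993  282.49914908  31.41705974]
```

Request:
apply_moves(
  steps=[
    [-1,0,0,-10,0,0,0],
    [-1,0,0,-10,0,0,0],
    [-1,0,0,-5,0,0,0],
    [-1,0.3,15,0,0,0,0],
    [-1,0.3,15,0,0,0,0],
    [-1,0.4,15,0,0,0,0],
    [-1,0,0,0,0,0,0],
    [-1,0,0,0,0,0,0],
  ],
)

```text
time: 57.2
tool_pos: [395.9, 236.5, 56.0]
tcp_rot: [-180.0, 0.0, -0.1]
ft_force: [-0.5, 0.4, 0.6]
finger_gap: 0.3
grip_force: 0.0
```

Request:
apply_moves(
  steps=[
    [-1,0,0,10,0,0,0],
    [-1,0,0,6,0,0,0],
    [-1,0,0,3,0,0,0],
    [-1,0,0,2,0,0,0],
    [-1,0,0,2,0,0,0],
    [-1,0,0,2,0,0,0],
    [-1,0,0,0,0,0,0],
    [-1,0,0,0,0,0,0],
  ],
)

```text
time: 58.0
tool_pos: [395.8, 237.5, 31.4]
tcp_rot: [-180.0, 0.0, 0.0]
ft_force: [-4.0, -1.0, 4.3]
finger_gap: 0.1
grip_force: 2.6
```

```bash
python3 f.py
```

```text
[5.17 4.45 4.98 5.05] 4.912004682971434 [395.87402243 237.51343514  31.44627528]
```

Request:
apply_moves(
  steps=[
    [-1,0,0,-10,0,0,0],
    [-1,0,0,-20,0,0,0],
    [-1,0,0,-40,0,0,0],
    [-1,0,0,-40,0,0,0],
    [-1,0,0,-40,0,0,0],
    [-1,0,0,-40,0,0,0],
    [-1,0,0,-20,0,0,0],
    [-1,0,0,0,0,0,0],
  ],
)

```text
time: 59.0
tool_pos: [398.1, 238.2, 246.2]
tcp_rot: [-179.8, -0.4, 0.0]
ft_force: [-0.6, -0.2, -1.1]
finger_gap: -0.0
grip_force: 0.0
```

Request:
apply_moves(
  steps=[
    [-1,0,30,0,0,0,0],
    [-1,0,30,0,0,0,0],
    [-1,0,30,0,0,0,0],
    [-1,0,30,0,0,0,0],
    [-1,0,30,0,0,0,0],
    [-1,0,30,0,0,0,0],
    [-1,0,30,0,0,0,0],
    [-1,0,0,0,0,0,0],
  ],
)

```text
time: 59.8
tool_pos: [395.6, 24.6, 240.3]
tcp_rot: [179.9, 0.0, -0.2]
ft_force: [-0.4, 0.2, -0.2]
finger_gap: -0.0
grip_force: 0.0
```

```bash
python3 look.py 9 top side
```

```text
top
blue [[757, -98, 169], [756, -117, 171], [733, -99, 170], [732, -117, 170], [709, -99, 168], [708, -117, 170], [684, -99, 170], [684, -117, 170], [660, -100, 171], [660, -117, 170], [636, -100, 170], [636, -117, 170], [606, -111, 148]]
purple [[640, 394, 182], [638, 299, 182], [638, 211, 181], [615, 392, 181], [614, 299, 180], [614, 211, 182], [591, 391, 181], [590, 297, 182], [590, 210, 182], [568, 390, 182], [567, 298, 181], [567, 210, 181], [544, 390, 182], [542, 298, 181], [543, 208, 181], [520, 388, 181], [518, 299, 182], [519, 207, 182], [489, 384, 162], [487, 294, 162], [488, 204, 161]]
rack (array([ 532.1, -139.1]), array([121.,  40.]), -1.0)
side
blue [[754, -115, 169], [731, -114, 169], [707, -115, 169], [684, -114, 169], [659, -116, 169], [636, -116, 169], [606, -109, 150]]
purple [[614, 382, 181], [638, 378, 180], [590, 378, 181], [567, 376, 181], [518, 376, 181], [542, 377, 181], [488, 383, 162], [637, 294, 181], [613, 289, 181], [589, 290, 181], [565, 289, 181], [541, 291, 180], [517, 287, 181], [488, 294, 162], [637, 204, 181], [590, 201, 182], [613, 202, 180], [565, 200, 181], [542, 208, 182], [517, 204, 182], [488, 202, 161]]
rack (array([ 535.5, -140.6]), array([127.6,  44.4]), -1.0)
```

View pics/side9.png

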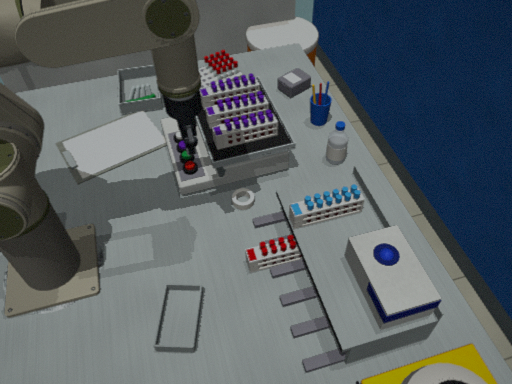

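The final picture shows three purple racks upright on the platform near (235,105) and blue on the shelf at (327,205). Red is still parked at (272,252), the tape at (243,197) hasn't moved, and the arm is clear of everything.

```bash
python3 -c "
from bench import r
print(r.hand_in())"
```

```text
the job is handed in; nothing more can be done
None
```

The job is handed in; no verdict came back. The blue rack stands on the overshelf, all three purple racks present are on the rocker platform, and white, purple and green were each pressed in order until the force passed the 4 N of full travel. In the last check the red rack and tape had not moved, and the red stop key was never pressed.

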